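Valve to the top, brake on

TASK

The trolley wheel in the sloping bench stand is about to have its tyre pumped up. Turn it by pushing its spokes with the fingertips, in as many strokes as it takes, until the valve stem is exactly at the highest point of the wheel; then press the brake lever's thumb plate down until the shoe holds the tyre, and take the hand away. Do not push on the tyre or the valve stem, and leave the other things on the bench where they are.

Things in the scene. Friction and masses are not known exactly. Their poses are not given: they have to be found in the camera images.
- stand: fixed bench stand that holds the wheel tilted: the wheel's plane slopes 40 degrees from the horizontal, its face up towards the robot, its highest point farthest from the robot. Light metal foot plate 12 mm high, two front legs and two rear props of 12 mm tube. Origin on the bench top straight below the wheel's centre; z up, x horizontal towards the wheel's high side, y left
- axle (a point): centre of the wheel on the axle, 135 mm above the bench. Depths below are measured along the axle, 0 at the wheel's middle plane, plus towards the robot and up (along [-0.643, 0, 0.766] of the stand). The stand's front legs cover the wheel's face only near its lowest point (within 30 degrees of it), at depth 44 to 56 mm; the axle boss and nut are 32 mm wide and end at depth 68 mm
- wheel (a joint): turn of the wheel, rad. 0 (or any full turn): valve exactly at the wheel's highest point. Growing values turn it clockwise as the robot sees its face: the top goes to -y of the stand. Starts at 1.75 to 4.53; turns several times round either way. The bearing drags 0.16 N m (2.5 N on a spoke at radius 65 mm), so the wheel stops where it is left
- spoke_1 (a point): front edge of the first spoke clockwise from the valve, at radius 65 mm. Five equal spokes, at 36, 108, 180, 252, 324 degrees from the valve. Each is a rib 13 mm wide from hub to rim; its front edge lies at depth 35 mm at the hub, 27 mm at radius 65 mm, 19 mm at the rim. The gaps between spokes are open right through, 63 mm wide at radius 65 mm
- hub_face (a point): centre of the hub's front face, at depth 35 mm. The hub is 60 mm in diameter; the white rim's inner radius is 94 mm and it reaches from depth -18 to 18 mm
- tyre: black tyre, round section of 40 mm: outer radius 138 mm, inner 98 mm, depth -20 to 20 mm. Origin at the wheel's centre; its z axis points from the axle to the valve, x along the axle into the wheel, away from the robot. Turns with the wheel
- valve: valve stem, black with a brass cap, 9 mm thick (16 mm at its root), standing out of the rim towards the hub, midway between two spokes in the wheel's middle plane, from radius 96 to 57 mm. Origin at the wheel's centre, z axis towards the valve
- valve_mid (a point): middle of the valve stem, 76 mm from the axle
- brake (a joint): angle of the brake lever, rad: 0 off (at the start), grows as its thumb plate goes down; the shoe sits firmly on the tyre at about 0.19 and the lever goes no further. The lever is stiff and stays where it is left: the plate moves at about 6 N and takes 10 to 15 N at the end to set the shoe firmly
- brake_plate (a point): top centre of the brake's thumb plate, a ribbed steel plate 36 x 40 mm at the outer end of the lever, right of the wheel: 236 mm to -y of the axle and 204 mm above the bench when off, sloping 15 degrees. Press it straight down, about 14 mm. The lever's pivot is along the stand's x, 164 mm to the right of the axle and 42 mm above it, on a post 188 mm tall
- shoe: rubber brake shoe 28 x 8 x 32 mm on the lever below its pivot, facing the tyre at axle height, 9 mm away from it when off. Origin at its centre
- cutters_1: bystander, front left: cutters with red grips, 55x154x14 mm; origin at the centre of its underside
- screwdriver_2: bystander, left of the wheel: screwdriver with a yellow handle, 26x184x25 mm; origin at the centre of its underside
- marker: bystander, front right: white marker pen with a black cap, 17x135x16 mm; origin at the centre of its underside
- tape_black: bystander, front right: roll of black tape lying flat, 68x72x19 mm; origin at the centre of its underside
- multimeter: bystander, right: hand multimeter lying on its back, 145x75x44 mm; origin at the centre of its underside
- solder_reel: bystander, right, beyond the brake lever: reel of solder standing on its flange, 62x70x58 mm; origin at the centre of its underside
- terminal_1: bystander, right of the stand's foot: strip of white screw terminals, 23x60x16 mm; origin at the centre of its underside

How it is judged (in metres and radians):
On the way, in this order (a step that is already met when the one before it is completed fails the run):
1. a spoke of the wheel is pushed, brake still off (contact force between the fingers and wheel above 0.5 N and value of joint brake below 0.12 rad), for 0.02 s.
2. the valve stands at the highest point of the wheel, brake still off (y of valve_mid in the frame of stand between -0.009 and 0.009 m and height (world z) of valve_mid above 0.17 m and value of joint brake below 0.12 rad), for 0.2 s.
3. the brake shoe is pressed on the tyre, with the valve at the highest point (y of valve_mid in the frame of stand between -0.009 and 0.009 m and height (world z) of valve_mid above 0.17 m and contact force between shoe and tyre above 2 N), for 0.2 s.
At the end, for the whole second after the job is handed in: The middle of the valve stem is within 9 mm (7 degrees of turn) of the line through the wheel's highest point, above the axle, the wheel is still, and the brake lever is down (over 0.15 rad) with its shoe pressing on the tyre with more than 2 N after the hand has left it (all of step 3 and value of joint brake above 0.15 rad and velocity of joint wheel between -0.05 and 0.05 rad/s); the robot touches nothing.
It fails at once if the tyre is pushed or dragged (over 3 N) (contact force between any of the arm, the fingers and tyre above 3 N).
It fails at once if the valve stem is pushed (over 2 N) (contact force between any of the fingers, the arm and valve above 2 N).
It fails at once if something else on the bench is lifted, carried or shifted by more than 20 mm (distance of any of cutters_1, screwdriver_2, marker, tape_black, multimeter, solder_reel, terminal_1 from where it was at the start of the episode above 0.02 m).
It also fails if it takes over 61 s, if anything falls off the work surface, if the arm or the gripper's body presses on something with over 40 N, if the wrist force passes 120 N, or if a joint passes its speed limit or range.

ROBOT

A 6-joint arm with a two-finger parallel gripper is mounted at the origin on a cart in front of the work surface, level with it; the furniture and walls round the work are solid. World frame = base frame: x ahead of the robot, y to its left, z up, the work surface at z = 0. Lengths are in mm, angles in rad, forces in N, time in s.
With the tool pointing down it reaches from about 350 to 775 mm from the base axis. Payload 7.3 kg.
Tool frame: the origin (TCP) lies at the very end of the fingers, on their centre line; the grasp point (between the pads) lies behind it (bot.grip_point_offset is the z of the grasp point in the tool frame, in mm); z points along the fingers, y is the line along which they close (so a half turn about z gives the same grasp; the last joint's range is limited). The gripper opens to 92 mm and grips with 3 to 60 N. Pads are 19 mm wide; open, the fingers measure 130 mm over their backs; the gripper's body (75 mm by 190 mm) begins 47 mm behind the grasp point.
Start: joints at [1.035, 0.342, 1.524, -0, 1.275, -0.146], TCP at [199.489, 485.643, 226.741] pointing down, gripper open.
Joint ranges: [-2.53, 2.53], [-0.77, 2.02], [0.04, 2.7], [-1, 4.14], [0.28, 2.66], [-3.11, 3.11]. Speed limits (rad/s): [2.57, 2.57, 3.14, 3.14, 3.14, 3.14].

INTERFACE

Orientations are given as [roll, pitch, yaw] about the fixed x, y, z axes, in that order (R = Rz(yaw) Ry(pitch) Rx(roll)).
In Python, from plant import bot gives the robot as it stands. The module is installed in compiled form; this text tells all that it offers.
- The arm moves only by the shell command python3 -m crank 'ROWS'. ROWS is JSON, a list that holds one entry, the list of rows, each a list of 5 numbers: the opening, from 0 (shut) to 1 (fully open), then the shift along the tool's x, y, z in cm, then the turn about the tool's z in degrees. In form: [[[claw, x, y, z, turn], ...]]. A call has exactly 10 rows; each row is the pose to reach, as a shift and turn from the pose commanded when the call began, along the tool's axes at that moment; what a row does not reach only later rows make up. A row lasts 1/10 s, in which the tool goes at most 50 mm and 8.59 degrees, less where a joint would pass 70% of its speed; a pose out of reach is approached as far as the arm can. A call with a gripper value outside its range is refused whole. The fingers move at their own pace and stop on an object; the grip force is fixed at half the most. Time passes only in rows, so rows that repeat a pose let the fingers close, or fill a call up. It gives the time, the measured TCP pose, the force, the opening and the grip force at its end, in the units of the state.
- bot.get_obs(): the state, without advancing time (a new reading comes with each control period).
- bot.capture(name): name is "scene" or "top" or "wrist"; returns (picture, depth): 384x512x3 uint8, red, green, blue; 384x512 float32, mm along the optical axis (not along the pixel's ray), 0 where there is no reading.
- bot.calibration(name): a dict with "vertical_fov" (degrees; the focal length in pixels is half the picture's height over the tangent of half this angle, whatever the lens; pixels are square), "cx", "cy" (the principal point, pixels), "rvec" (rotation vector, rad) and "tvec" (3), from world to camera coordinates, as OpenCV has them; the wrist camera has in their place "tool_from_camera" (4x4, takes a point from camera to tool coordinates, whose origin is the TCP and whose axes are the flange's). Camera axes: x right, y down, z forward; pixel columns grow to the right and rows downward; lengths in mm; the calibration is good to about 2 mm. A picture is of the moment at which its call begins: read the wrist's pose just before it. calibration takes no time and is no camera call.
- bot.close_job(): hands the job in; it is judged then, once.
The state is a dict: "time": time; "joint_positions": joint angles; "dq": joint speeds; "tau": joint torques, N m; "tool_pos": TCP position; "tcp_rot": TCP orientation; "contact_force": force on the tool from outside, world axes, zero at the start; "moment": the same for the moment, N m; "grip_width": finger opening in mm; "finger_force": force on a finger pad.
Only numpy, scipy, OpenCV 4.12 (cv2) and the standard library are available. Lean on these libraries where they do the work, as an engineer would, in place of code of your own. Each camera call takes 0.05 s, during which the arm holds its last target. There are 200 camera calls.

## Working session

There is one attempt and no reset: what is moved stays moved. The work goes in short steps, Python scripts to look and compute and a shell command to move; the robot and the scene stay as the last step left them, time stands still between calls to the robot, and variables do not carry over. Pictures are saved under pics/ and viewed, at most 10 in all, crops included, and the job is handed in when it is done.

```bash
mkdir -p pics; ls; cat > h.py <<'E'
import numpy as np, cv2
from scipy.spatial.transform import Rotation as R
from plant import bot
def cam(name):
    c=bot.calibration(name); f=192/np.tan(np.radians(c["vertical_fov"])/2)
    o=bot.get_obs(); p,d=bot.capture(name)
    if "rvec" in c:
        Rm=cv2.Rodrigues(np.array(c["rvec"],float))[0]; t=np.array(c["tvec"],float).ravel()
        A=Rm.T; b=-Rm.T@t
    else:
        T=np.array(c["tool_from_camera"]); Rt=R.from_euler('xyz',o["tcp_rot"]).as_matrix()
        A=Rt@T[:3,:3]; b=Rt@T[:3,3]+np.array(o["tool_pos"])
    v,u=np.mgrid[:384,:512]
    X=np.stack([(u-c["cx"])/f*d,(v-c["cy"])/f*d,d],-1)@A.T+b
    X[d==0]=np.nan
    def proj(P):
        q=(np.atleast_2d(P)-b)@A
        return q[:,:2]/q[:,2:]*f+[c["cx"],c["cy"]]
    return p,d,X,proj
E
python3 - <<'E'
from h import *
print(bot.get_obs()); print(bot.grip_point_offset)
im=[]
for n in("scene","top"):
    p,d,X,_=cam(n); np.savez(f"pics/{n}.npz",p=p,X=X); c=bot.calibration(n); print(n,c)
    cv2.imwrite(f"pics/{n}.png",cv2.resize(p[...,::-1],(800,600)))
E
```

```text
pics
{'time': 0.0, 'joint_positions': array([ 1.03499736e+00,  3.42702593e-01,  1.52501218e+00, -5.50847886e-06,
        1.27537323e+00, -1.45996277e-01]), 'dq': array([ 0.00016326, -0.00127192, -0.00025531,  0.00033466,  0.00016204,
        0.00035185]), 'tau': array([ 1.31498462e-03, -4.31244099e+01, -2.44220674e+01,  7.19234138e-02,
        5.59836463e-02, -1.52170383e-04]), 'tool_pos': array([199.2771038 , 485.27962248, 226.05708772]), 'tcp_rot': array([-3.14011245e+00, -2.12329206e-04,  2.75179141e+00]), 'contact_force': array([-0.87272969,  0.39931627, -0.39591515]), 'moment': array([ 0.00372571,  0.01258138, -0.03869378]), 'finger_force': 0.0, 'grip_width': 91.65073871774602}
-18.8
scene {'vertical_fov': 45.97824693362025, 'cx': 254.11440738596252, 'cy': 189.32284917351572, 'rvec': array([ 2.05307662, -1.24753983,  0.53027929]), 'tvec': array([-272.87353234,  419.3540976 , 1006.51316847])}
top {'vertical_fov': 43.91556602819888, 'cx': 254.8708545606375, 'cy': 195.4772321954531, 'rvec': array([ 2.14864926, -2.19236432,  0.09169351]), 'tvec': array([ -19.7723497 ,  554.53106549, 1429.06862701])}
```

View pics/scene.png

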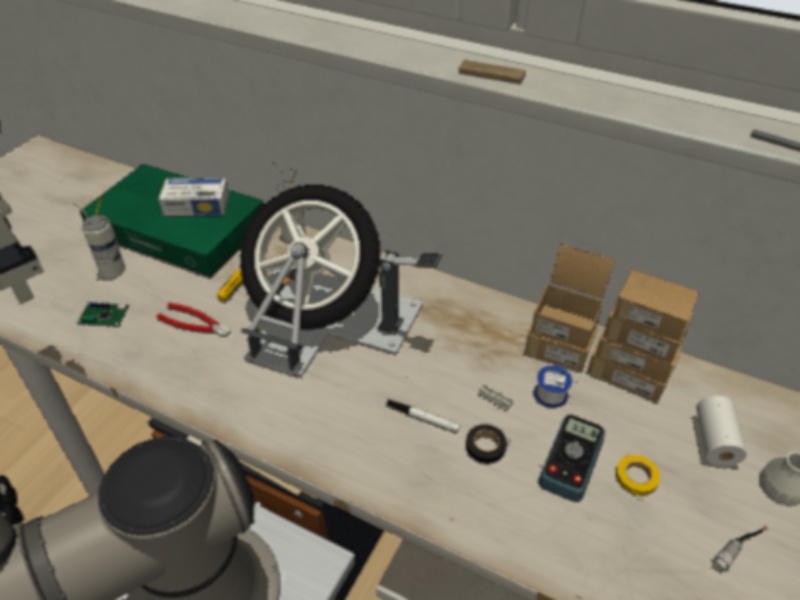

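View pics/top.png

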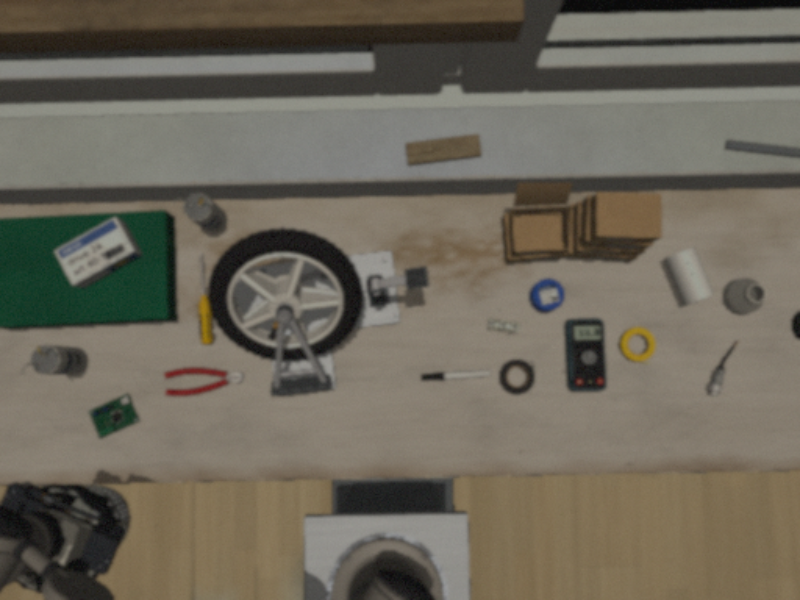

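Top view: wheel hub near (287,297) of 800x600, the valve seems to be near (275,327), low and left; brake plate at (416,276). Next I fit the stand pose and rectify the wheel face.

```bash
cat > fit.py <<'E'
from h import *
from scipy.optimize import least_squares
def frame(q):
    x,y,a=q
    Rs=R.from_euler('z',a).as_matrix()
    return Rs, np.array([x,y,135.])
AX=np.array([-np.sin(np.radians(40)),0,np.cos(np.radians(40))]) # towards robot
UP=np.array([np.cos(np.radians(40)),0,np.sin(np.radians(40))])
if __name__=="__main__":
    S=[]
    z=np.load("pics/top.npz"); X=z["X"]; p=z["p"]
    print("hub",X[188:192,182:186].reshape(-1,3).mean(0))
    c=X[190,184]
    for n in("top","scene"):
        z=np.load(f"pics/{n}.npz"); P=z["X"]; p=z["p"].astype(int)
        m=(p.max(-1)<65)&(np.linalg.norm(P-c,axis=-1)<220)&(P[...,2]>30)
        print(n,m.sum()); S.append(P[m])
    def res(q,Q):
        Rs,o=frame(q); L=(Q-o)@Rs; h=L@AX; r=np.sqrt(np.maximum((L**2).sum(1)-h**2,0))
        return np.hypot(r-118,h)-20
    for Q in S+[np.vstack(S)]:
        s=least_squares(lambda q:res(q,Q),[c[0],c[1],0],loss="soft_l1",f_scale=3); print(s.x,np.median(abs(res(s.x,Q))))
    np.save("stand.npy",s.x)
    Rs,o=frame(s.x); out=[]
    for n in("top","scene"):
        p,d,_,proj=cam(n)
        g=np.linspace(-145,145,400); A,B=np.meshgrid(g,-g)  # right=-y, up=UP
        def rect(dep):
            W=o+(A[...,None]*np.array([0,-1,0])+B[...,None]*UP+dep*AX)@Rs.T
            return cv2.remap(p,proj(W.reshape(-1,3)).reshape(400,400,2).astype(np.float32),None,1)
        out.append(rect(0))
    cv2.imwrite("pics/rect.png",np.hstack(out)[...,::-1])
    b=o+Rs@np.array([0,-236,69]); print("plate pred",b)
    X=np.load("pics/top.npz")["X"]; m=(abs(X[...,0]-b[0])<40)&(abs(X[...,1]-b[1])<40)&(X[...,2]>185); print("plate meas",np.median(X[m],0),m.sum(), X[m].min(0),X[m].max(0))
E
python3 fit.py
```

```text
hub [560.44951217 163.2841631  177.31445688]
top 3086
scene 3034
[5.60992135e+02 1.71313777e+02 1.02577453e-01] 1.9275002605704312
[5.61417824e+02 1.62343314e+02 1.18704104e-01] 2.982240333155355
[5.61023475e+02 1.67299913e+02 1.08632150e-01] 2.2887508931962124
plate pred [586.61026812 -67.3089449  204.        ]
plate meas [584.35692792 -59.93690446 203.4718531 ] 230 [567.57687263 -81.83110137 186.51637443] [605.12873551 -27.66166582 216.0105191 ]
```

View pics/rect.png

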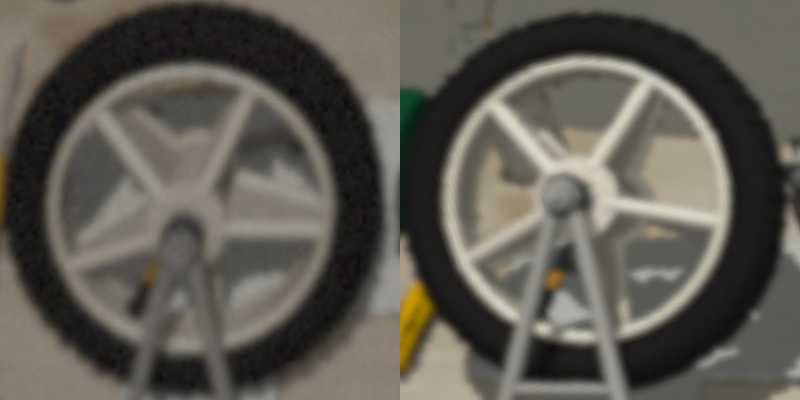

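Rectified view: rim centred near (190,206) in the left half. Spokes are at about 28° + 72k clockwise from the top, and the valve is at about 208° (140,290). Plan: use the gap between the valve+36° and valve+108° spokes (now centred at about 280°) and push clockwise by about 152°. First I look with the wrist camera from above.

```bash
python3 -m crank '[[[0,-2,0,-5,0],[0,-5,-1,-9,0],[0,-9,-2,-13,0],[0,-13,-3,-16,0],[0,-18,-4,-17,0],[0,-22,-5,-17,0],[0,-27,-6,-17,0],[0,-31,-7,-17,0],[0,-36,-8,-17,0],[0,-40,-9,-17,0]]]'; python3 - <<'E'
from h import *
o=bot.get_obs(); print(o["joint_positions"],o["tool_pos"],o["tcp_rot"]); print(np.round(bot.calibration("wrist")["tool_from_camera"],2))
p,d,X,_=cam("wrist"); np.savez("pics/w.npz",p=p,X=X); cv2.imwrite("pics/w1.png",p[...,::-1])
E
```

```text
time: 1.2
tool_pos: [537.1, 248.6, 396.3]
tcp_rot: [-3.141, -0.0, 2.751]
contact_force: [-0.0, 0.4, 0.9]
grip_width: 16.6
finger_force: 0.0
[ 3.04045315e-01  4.18344840e-01  9.54908566e-01 -5.73661226e-05
  1.76877907e+00 -8.76037673e-01] [537.06246743 248.5702909  396.27053762] [-3.14126787e+00 -3.01859301e-04  2.75086799e+00]
[[   0.     -0.96   -0.27   71.16]
 [   1.      0.     -0.     -0.68]
 [   0.     -0.27    0.96 -158.1 ]
 [   0.      0.      0.      1.  ]]
```

View pics/w1.png

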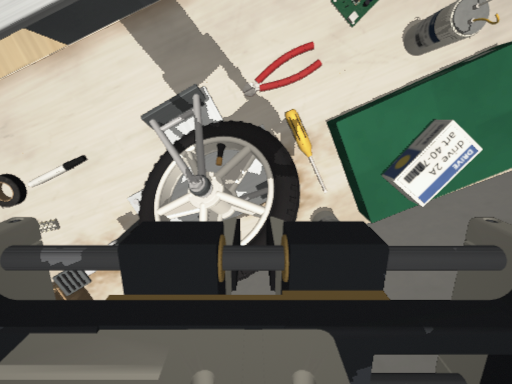

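Wrist view: valve at (221,150), boss at (200,187), white spokes visible. I refit from this close view.

```bash
cat > fit2.py <<'E'
from h import *
from fit import frame,AX,UP
from scipy.optimize import least_squares
def model(L):
    h=L@AX; r=np.sqrt(np.maximum((L**2).sum(1)-h**2,0)); return h,r
def fitw(X,p,q0=(561,167,.108)):
    p=p.astype(int); V=np.mgrid[:384,:512][0]
    ok=(np.linalg.norm(X-np.array([q0[0],q0[1],135]),axis=-1)<160)&(V<222)
    T=X[ok&(p.max(-1)<60)]; 
    def res(q,T):
        h,r=model((T-frame(q)[1])@frame(q)[0]); return np.hypot(r-118,h)-20
    for it in range(3):
        s=least_squares(lambda q:res(q,T),q0,loss="soft_l1",f_scale=2); T=T[abs(res(s.x,T))<8]; q0=s.x
    return s.x,len(T),np.median(abs(res(s.x,T)))
if __name__=="__main__":
    z=np.load("pics/w.npz"); X,p=z["X"],z["p"]
    q,n,e=fitw(X,p); print(q,n,e)
    print("boss px",X[187,200],"pred",frame(q)[1]+frame(q)[0]@AX*68)
    # white spoke points, angle
    for Q in(q,np.load("stand.npy")):
        Rs,o=frame(Q); L=(X-o)@Rs; h=L@AX; a=np.degrees(np.arctan2(-L[...,1],L@UP))%360; r=np.sqrt((L**2).sum(-1)-h**2)
        V=np.mgrid[:384,:512][0]; m=(V<222)&(r>50)&(r<85)&(abs(h-27+(r-65)*8/30)<5)&(p.min(-1)>120)
        ph=np.angle(np.exp(1j*np.radians(a[m]*5)).mean())/5; print("spokes",np.degrees(ph)%72,m.sum(),np.histogram(a[m],36,(0,360))[0])
        print("valve",a[150,221],r[150,221],h[150,221])
E
python3 fit2.py
```

```text
[5.62104421e+02 1.68215937e+02 9.91094697e-02] 4169 0.522818562822426
boss px [531.7437636  168.54445412 185.43880644] pred [518.60936095 163.89099482 187.09102213]
spokes 27.50318591760363 533 [  0   0   0   0   0   0   0   0   0  96  19   0   0   0   0   0  32  58
   0   0   0   0   0   5 127   0   0   0   0   0   1 175  20   0   0   0]
valve 209.51487505064597 82.40605080667191 3.0475351061144385
spokes 28.086303551268898 487 [  0   0   0   0   0   0   0   0   0  88  18   0   0   0   0   0  20  63
   0   0   0   0   0   0 112   4   0   0   0   0   0 165  17   0   0   0]
valve 210.7373010642403 82.03961533795692 2.0428209429112543
```

```bash
cat > plan.py <<'E'
from h import *
from fit import frame,AX,UP
Q=[562.1,168.2,.099]; Rs,O=frame(Q)
def tip(th,r=58,h=12):
    t=np.radians(th); return O+Rs@(r*(np.cos(t)*UP-np.sin(t)*np.array([0,1,0]))+h*AX)
def yawy(th):  # world angle of tool y for radial alignment
    t=np.radians(th); d=Rs@np.array([np.cos(t)*.766,-np.sin(t),0]); return np.arctan2(d[1],d[0])
def rows(pts,angs=None):
    o=bot.get_obs(); T=R.from_euler('xyz',o["tcp_rot"]).as_matrix(); y0=np.arctan2(T[1,1],T[0,1])
    for i,P in enumerate(pts):
        s=T.T@(P-o["tool_pos"])/10
        a=0 if angs is None else np.degrees((y0-angs[i]+np.pi)%(2*np.pi)-np.pi)
        print([0]+list(np.round(s,1))+[round(a)],end=",")
    print()
E
python3 - <<'E'
from plan import *
P=tip(272); print(P)
up=P.copy(); up[2]=300
rows([up,P],[yawy(272)]*2)
E
```

```text
[550.23819698 225.27171838 145.49364523]
[0, np.float64(-1.6), np.float64(-1.4), np.float64(9.5), -27],[0, np.float64(-1.5), np.float64(-1.3), np.float64(24.9), -27],
```

```bash
python3 -m crank '[[[0,-0.6,-0.5,4,-8],[0,-1.3,-1,8,-16],[0,-1.6,-1.4,11,-24],[0,-1.6,-1.4,14,-27],[0,-1.6,-1.4,17,-27],[0,-1.6,-1.4,19.5,-27],[0,-1.6,-1.4,21.5,-27],[0,-1.6,-1.4,23,-27],[0,-1.6,-1.4,24.3,-27],[0,-1.6,-1.4,24.9,-27]]]'; python3 - <<'E'
from plan import *
o=bot.get_obs();print(o["joint_positions"])
th=np.linspace(272,272+80,11)[1:]
rows([tip(t) for t in th],[yawy(t) for t in th])
E
```

```text
time: 2.25
tool_pos: [544.1, 231.3, 146.4]
tcp_rot: [-3.141, -0.002, -3.06]
contact_force: [-0.8, 0.2, -0.4]
grip_width: 0.5
finger_force: 0.0
[ 2.72402597e-01  5.33592987e-01  1.44811759e+00  9.82269410e-05
  1.16178075e+00 -1.37993829e+00]
[0, np.float64(-1.2), np.float64(-0.7), np.float64(-0.4), 7],[0, np.float64(-1.8), np.float64(-0.9), np.float64(-0.9), 13],[0, np.float64(-2.4), np.float64(-1.2), np.float64(-1.4), 19],[0, np.float64(-2.9), np.float64(-1.6), np.float64(-1.9), 26],[0, np.float64(-3.4), np.float64(-2.1), np.float64(-2.3), 34],[0, np.float64(-3.8), np.float64(-2.7), np.float64(-2.6), 41],[0, np.float64(-4.2), np.float64(-3.3), np.float64(-2.9), 50],[0, np.float64(-4.5), np.float64(-4.0), np.float64(-3.2), 59],[0, np.float64(-4.7), np.float64(-4.8), np.float64(-3.4), 68],[0, np.float64(-4.9), np.float64(-5.6), np.float64(-3.5), 79],
```

```bash
python3 - <<'E'
from plan import *
o=bot.get_obs();print(o["tool_pos"],o["tcp_rot"],o["time"],tip(272))
T=R.from_euler('xyz',o["tcp_rot"]).as_matrix();print(T.round(3), T.T@(tip(272)-o["tool_pos"]))
E
```

```text
[544.10991242 231.34988338 146.39076839] [-3.14132089e+00 -1.88128263e-03 -3.06008750e+00] 2.25 [550.23819698 225.27171838 145.49364523]
[[-0.997 -0.081 -0.002]
 [-0.081  0.997 -0.   ]
 [ 0.002 -0.    -1.   ]] [-5.61476477 -6.55668005  0.88834369]
```

```bash
python3 -m crank '[[[0,-1.2,-0.7,-0.4,7],[0,-1.8,-0.9,-0.9,13],[0,-2.4,-1.2,-1.4,19],[0,-2.9,-1.6,-1.9,26],[0,-3.4,-2.1,-2.3,34],[0,-3.8,-2.7,-2.6,41],[0,-4.2,-3.3,-2.9,50],[0,-4.5,-4.0,-3.2,58],[0,-4.6,-4.4,-3.3,64],[0,-4.6,-4.4,-3.3,64]]]'; python3 - <<'E'
from plan import *
o=bot.get_obs();print(o["joint_positions"],o["tool_pos"],tip(347))
th=np.linspace(347,347+80,11)[1:]
rows([tip(t) for t in th],[yawy(t) for t in th])
p,d,X,_=cam("scene");np.savez("pics/s2.npz",p=p,X=X);p=p[70:260,120:320]; 
q,d,X,_=cam("wrist"); np.savez("pics/w2.npz",p=q,X=X)
cv2.imwrite("pics/a.png",np.hstack([cv2.resize(p,(400,380)),cv2.resize(q,(400,380))])[...,::-1])
E
```

```text
time: 3.25
tool_pos: [594.6, 191.3, 181.3]
tcp_rot: [3.14, 0.0, 2.105]
contact_force: [0.6, 0.4, 0.1]
grip_width: 0.2
finger_force: 0.4
[ 1.88411356e-01  5.59674018e-01  1.29925531e+00  3.87180736e-04
  1.28130302e+00 -3.45705419e-01] [594.61478106 191.27351016 181.33623883] [596.21460405 184.69978393 180.5186876 ]
[0, np.float64(-1.4), np.float64(-0.4), np.float64(-0.0), 18],[0, np.float64(-2.2), np.float64(-0.8), np.float64(-0.0), 29],[0, np.float64(-2.8), np.float64(-1.2), np.float64(0.1), 39],[0, np.float64(-3.5), np.float64(-1.7), np.float64(0.2), 49],[0, np.float64(-4.1), np.float64(-2.2), np.float64(0.4), 59],[0, np.float64(-4.6), np.float64(-2.8), np.float64(0.7), 67],[0, np.float64(-5.0), np.float64(-3.4), np.float64(1.0), 76],[0, np.float64(-5.3), np.float64(-4.0), np.float64(1.4), 83],[0, np.float64(-5.5), np.float64(-4.7), np.float64(1.8), 90],[0, np.float64(-5.6), np.float64(-5.4), np.float64(2.3), 97],
```

View pics/a.png

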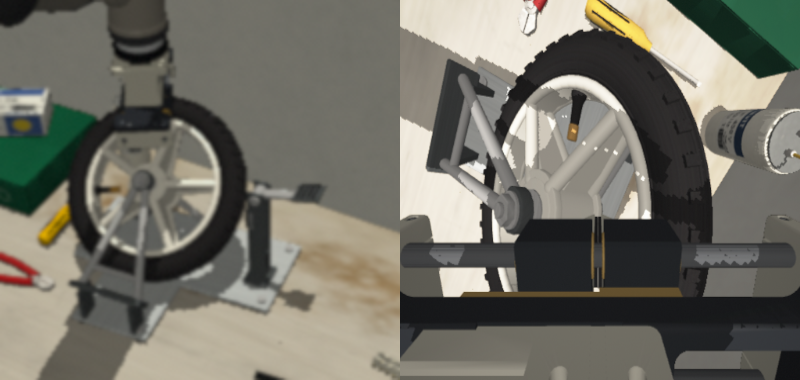

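Left: valve now points left, about 275° (95,188). Right: valve at (575,115), finger clear of the tyre. I continue the stroke.

```bash
python3 -m crank '[[[0,-0.9,-0.2,0,8],[0,-1.6,-0.5,0,16],[0,-2.2,-0.8,0,24],[0,-2.8,-1.2,0.1,32],[0,-3.5,-1.7,0.2,40],[0,-4.1,-2.2,0.4,48],[0,-4.6,-2.8,0.7,56],[0,-5.0,-3.4,1.0,64],[0,-5.2,-3.7,1.2,70],[0,-5.2,-3.7,1.2,70]]]'; cat > look.py <<'E'
from plan import *
import sys
def ang(name,save=None):
    p,d,X,_=cam(name); L=(X-O)@Rs; h=L@AX; a=np.degrees(np.arctan2(-L[...,1],L@UP))%360; r=np.sqrt((L**2).sum(-1)-h**2)
    m=(r>52)&(r<85)&(abs(h-27+(r-65)*8/30)<6)&(p.min(-1)>110)
    if name=="wrist": m[222:]=0
    print(name,"spoke mod72",np.degrees(np.angle(np.exp(5j*np.radians(a[m])).mean())/5)%72,m.sum(),np.histogram(a[m],36,(0,360))[0])
    dk=(r>60)&(r<90)&(abs(h)<9)&(p.max(-1)<90)
    if name=="wrist": dk[222:]=0
    print("dark",np.histogram(a[dk],36,(0,360))[0])
    if save: cv2.imwrite(save,p[...,::-1])
if __name__=="__main__":
    o=bot.get_obs();print(o["joint_positions"],o["tool_pos"],o["contact_force"])
    for n in("wrist","scene","top"): ang(n,f"pics/{sys.argv[1]}_{n}.png")
E
python3 look.py b
```

```text
time: 4.35
tool_pos: [589.1, 127.5, 168.7]
tcp_rot: [3.141, -0.0, 0.885]
contact_force: [1.0, 0.1, -0.6]
grip_width: 0.3
finger_force: 0.6
[ 8.61362171e-02  5.31017132e-01  1.38605849e+00 -5.16577762e-05
  1.22375520e+00  7.71592446e-01] [589.08508804 127.53621849 168.73530704] [ 1.02215398  0.06983777 -0.60422603]
wrist spoke mod72 64.77375509324573 2215 [  0   0   0   0   0   0   0   0   0   0   0   0   0   0   0   0   0   0
   0   0  32  98   0   0   0   0   0  90 693   0   0   0   0   0 436 866]
dark [  0   0   0   3   1   0   0   0   0   0   0   0   0   0   0   0   0   0
   0   0   0   0   0   0   0   0   0   0   0   0   0 518   0   0   0   0]
scene spoke mod72 63.17116445114671 125 [ 0  0  0  0  0  2 31  0  0  0  0  0  0 38 10  0  0  0  0  0  0  0  0  0
  0  0  1 32  6  0  0  0  0  0  4  1]
dark [0 0 0 0 0 0 0 0 0 0 0 0 0 0 0 0 0 0 0 0 0 0 0 0 0 0 0 0 0 0 0 0 0 0 0 1]
top spoke mod72 0.32859705041685616 2 [0 0 0 0 0 0 0 0 0 0 0 0 0 0 0 0 0 0 0 0 0 2 0 0 0 0 0 0 0 0 0 0 0 0 0 0]
dark [0 0 0 0 0 0 0 0 0 0 1 4 5 4 0 0 0 0 0 0 0 0 0 0 0 0 0 0 0 0 0 0 0 0 0 0]
```

```bash
cat > nxt.py <<'E'
from plan import *
import sys
o=bot.get_obs(); L=Rs.T@(o["tool_pos"]-O); print("theta now",np.degrees(np.arctan2(-L[1],L@UP)),"r",np.hypot(L[1],L@UP),"h",L@AX)
th=[float(x) for x in sys.argv[1:]]
rows([tip(t) for t in th],[yawy(min(t,75)) for t in th])
E
python3 nxt.py 52 57 62 67 72 77 82 86
```

```text
theta now 47.56389171882666 r 58.08162099028774 h 11.394711943654919
[0, np.float64(-0.4), np.float64(-0.0), np.float64(0.2), 14],[0, np.float64(-0.8), np.float64(-0.0), np.float64(0.4), 19],[0, np.float64(-1.3), np.float64(-0.1), np.float64(0.7), 23],[0, np.float64(-1.7), np.float64(-0.2), np.float64(1.0), 27],[0, np.float64(-2.0), np.float64(-0.3), np.float64(1.3), 31],[0, np.float64(-2.4), np.float64(-0.5), np.float64(1.6), 34],[0, np.float64(-2.7), np.float64(-0.7), np.float64(2.0), 34],[0, np.float64(-3.0), np.float64(-0.9), np.float64(2.2), 34],
```

```bash
python3 -m crank '[[[0,-0.4,0,0.2,8],[0,-0.8,0,0.4,16],[0,-1.3,-0.1,0.7,23],[0,-1.7,-0.2,1.0,27],[0,-2.0,-0.3,1.3,31],[0,-2.4,-0.5,1.6,34],[0,-2.7,-0.7,2.0,34],[0,-3.0,-0.9,2.2,34],[0,-3.0,-0.9,2.2,34],[0,-3.0,-0.9,2.2,34]]]'; python3 look.py c; python3 nxt.py 88 90 92 94 96 98
```

```text
time: 5.5
tool_pos: [562.2, 110.2, 146.4]
tcp_rot: [-3.141, 0.002, 0.292]
contact_force: [0.8, 0.6, 0.6]
grip_width: 0.4
finger_force: 0.2
[5.98564950e-02 5.02242621e-01 1.50344298e+00 2.53297773e-05
 1.13778701e+00 1.33844081e+00] [562.17000485 110.23416429 146.4055906 ] [0.80569876 0.64003185 0.58221973]
wrist spoke mod72 30.58537803537168 3343 [   0    0 1177  415    0    0    0    0    0    0    0    0    0    0
    0    0    0    0    0    0    0    0    0    0    0    3    0    0
    0    0    0  538 1210    0    0    0]
dark [  0   0   0   0   0   0   0   0   0   0   0   0   0   0   0   0   0   0
   0   0   0   0   0   0   0   0   0   0   0   0   0   0   0   0   0 591]
scene spoke mod72 29.627437382249433 90 [ 0  0  0  0  0  0  0  1  4  6 36  2  0  0  0  0  0  2  1  0  0  0  0  1
 30  0  0  0  0  0  0  6  1  0  0  0]
dark [0 0 0 0 0 0 0 0 0 0 0 0 0 0 0 0 0 0 0 0 0 0 0 0 0 0 0 0 0 0 0 0 0 0 0 0]
top spoke mod72 nan 0 [0 0 0 0 0 0 0 0 0 0 0 0 0 0 0 0 0 0 0 0 0 0 0 0 0 0 0 0 0 0 0 0 0 0 0 0]
dark [0 0 0 0 0 0 0 0 0 0 0 1 0 0 0 3 1 3 0 0 0 0 0 0 0 0 0 0 0 0 0 0 0 0 0 0]
theta now 86.764027530678 r 57.82872430674973 h 12.27716339534815
[0, np.float64(-0.1), np.float64(0.0), np.float64(0.1), -1],[0, np.float64(-0.2), np.float64(-0.0), np.float64(0.2), -1],[0, np.float64(-0.4), np.float64(-0.1), np.float64(0.4), -1],[0, np.float64(-0.5), np.float64(-0.1), np.float64(0.5), -1],[0, np.float64(-0.7), np.float64(-0.1), np.float64(0.6), -1],[0, np.float64(-0.8), np.float64(-0.2), np.float64(0.8), -1],look.py:7: RuntimeWarning: Mean of empty slice.
  print(name,"spoke mod72",np.degrees(np.angle(np.exp(5j*np.radians(a[m])).mean())/5)%72,m.sum(),np.histogram(a[m],36,(0,360))[0])
  ret = ret.dtype.type(ret / rcount)
```

View pics/c_wrist.png

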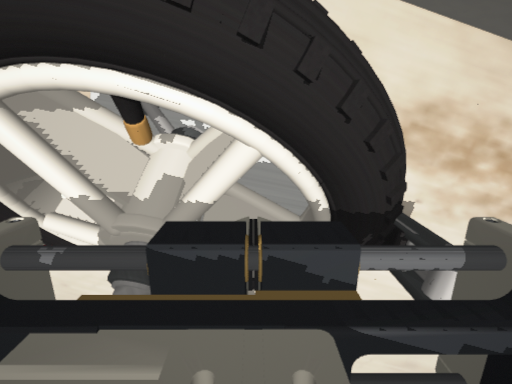

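Valve (brass cap at (137,130)) is about 5° short of the top. I make a small slow final push.

```bash
python3 -m crank '[[[0,-0.1,0,0.1,0],[0,-0.2,0,0.2,0],[0,-0.3,0,0.3,0],[0,-0.35,-0.05,0.35,0],[0,-0.4,-0.1,0.4,0],[0,-0.4,-0.1,0.4,0],[0,-0.4,-0.1,0.4,0],[0,-0.4,-0.1,0.4,0],[0,-0.4,-0.1,0.4,0],[0,-0.4,-0.1,0.4,0]]]'; cat > look2.py <<'E'
from plan import *
from fit2 import fitw
p,d,X,_=cam("wrist"); L=(X-O)@Rs; h=L@AX; x=-L[...,1]; u=L@UP; a=np.degrees(np.arctan2(x,u)); r=np.hypot(x,u)
V=np.mgrid[:384,:512][0]<222
m=V&(r>52)&(r<85)&(abs(h-27+(r-65)*8/30)<6)&(p.min(-1)>110)
print("spokes",np.degrees(np.angle(np.exp(5j*np.radians(a[m])).mean())/5)%72,m.sum())
dk=V&(r>57)&(r<92)&(abs(h)<12)&(abs(a)<20)&(np.ptp(p.astype(int),axis=-1)>60)
print("cap",dk.sum(),np.median(a[dk]),np.median(x[dk]),np.median(r[dk]),np.median(h[dk]))
dk=V&(r>60)&(r<90)&(abs(h)<9)&(p.max(-1)<90)&(abs(a)<20)
print("stem",dk.sum(),np.median(a[dk]),np.median(x[dk]),np.median(r[dk]),np.median(h[dk]))
print("fit",fitw(X,p,(562.1,168.2,.099)))
E
python3 look2.py; python3 nxt.py 92 90
```

```text
time: 6.65
tool_pos: [558.7, 109.9, 142.6]
tcp_rot: [-3.142, 0.0, 0.291]
contact_force: [1.7, 0.3, 2.2]
grip_width: 0.8
finger_force: 1.0
spokes 35.19907469956205 3780
cap 467 -0.03232773063402735 -0.036537760173430446 65.46386373744248 4.3156775539599455
stem 680 -0.2798038658179029 -0.38684237047803244 77.97289422126978 4.02605143022304
fit (array([5.62141921e+02, 1.67599324e+02, 9.47327115e-02]), 41914, np.float64(0.45272495265713353))
theta now 92.04914094354564 r 57.69743578227696 h 11.731539533416598
[0, np.float64(-0.0), np.float64(0.0), np.float64(-0.0), -1],[0, np.float64(0.1), np.float64(0.1), np.float64(-0.2), -1],
```

Valve is at 0° within about 0.3°. Next I back off, lift out and go above the thumb plate.

```bash
python3 -m crank '[[[0,0.2,0,-0.2,0],[0,0.4,0,-0.6,0],[0,0.4,0,-2,0],[0,0.4,0,-5,0],[0,0.4,0,-9,0],[0,0.4,0,-13,0],[0,-0.5,4,-14,0],[0,-1.3,8,-14,0],[0,-1.9,11,-14,0],[0,-1.9,11,-14,0]]]' && python3 look2.py; python3 - <<'E'
from plan import *
b=O+Rs@np.array([0,-236,69]); p,d,X,_=cam("wrist"); p2,d2,X2,_=cam("top")
for X in (X,X2):
    m=(np.linalg.norm(X[...,:2]-b[:2],axis=-1)<35)&(X[...,2]>190)&(X[...,2]<225); print(m.sum(),X[m].min(0),X[m].max(0),np.median(X[m],0))
cv2.imwrite("pics/d.png",p[...,::-1]); up=b.copy(); up[2]=222
o=bot.get_obs(); print(b,o["tool_pos"]); rows([up])
E
```

```text
time: 7.7
tool_pos: [572.2, -4.4, 282.7]
tcp_rot: [3.141, 0.001, 0.287]
contact_force: [-0.5, 0.4, -0.1]
grip_width: 0.1
finger_force: 0.0
spokes 34.936548898803125 1339
cap 114 0.388173722084851 0.4579894040097563 65.00518197427178 4.275053119046643
stem 141 0.3656658218560566 0.4843812433990512 76.279021967164 3.7956689157936725
fit (array([5.62229711e+02, 1.68158077e+02, 9.36902759e-02]), 16316, np.float64(0.5019330050356103))
1889 [565.67167537 -86.66008878 190.07994388] [604.57053788 -31.75432327 209.52560348] [585.70752101 -62.28999778 202.99265285]
38 [568.14032192 -81.67272332 197.08124835] [580.73350831 -60.01898218 210.88728992] [573.46222552 -72.09549103 205.37133087]
[585.4258536  -66.64442628 204.        ] [ 5.71945076e+02 -4.26181693e-01  2.82657736e+02]
[0, np.float64(-0.6), np.float64(6.7), np.float64(6.1), 0],
```

View pics/d.png

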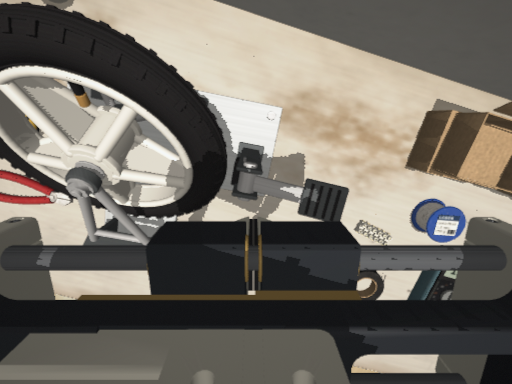

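Plate confirmed at (323,198), centre about (585.5,-67). Descend onto it.

```bash
python3 -m crank '[[[0,-0.2,3,1,0],[0,-0.5,5.5,3,0],[0,-0.6,6.7,5,0],[0,-0.6,6.7,6,0],[0,-0.6,6.7,6.5,0],[0,-0.6,6.7,7,0],[0,-0.6,6.7,7.4,0],[0,-0.6,6.7,7.7,0],[0,-0.6,6.7,8,0],[0,-0.6,6.7,8,0]]]'; python3 -m crank '[[[0,0,0,0.1,0],[0,0,0,0.2,0],[0,0,0,0.3,0],[0,0,0,0.4,0],[0,0,0,0.5,0],[0,0,0,0.6,0],[0,0,0,0.7,0],[0,0,0,0.8,0],[0,0,0,0.8,0],[0,0,0,0.8,0]]]'
```

```text
time: 8.85
tool_pos: [585.9, -66.8, 203.3]
tcp_rot: [3.141, -0.001, 0.291]
contact_force: [0.1, -0.2, 1.9]
grip_width: 0.4
finger_force: 0.9
time: 9.85
tool_pos: [586.0, -67.3, 195.2]
tcp_rot: [3.141, -0.001, 0.291]
contact_force: [0.9, -2.9, 5.0]
grip_width: 0.5
finger_force: 2.4
```

```bash
python3 -m crank '[[[0,0,0,0.1,0],[0,0,0,0.2,0],[0,0,0,0.3,0],[0,0,0,0.4,0],[0,0,0,0.5,0],[0,0,0,0.5,0],[0,0,0,0.5,0],[0,0,0,0.5,0],[0,0,0,0.5,0],[0,0,0,0.5,0]]]'
```

```text
time: 10.85
tool_pos: [586.0, -67.2, 190.1]
tcp_rot: [3.141, -0.001, 0.291]
contact_force: [0.9, -2.8, 4.7]
grip_width: 0.5
finger_force: 2.5
```

```bash
python3 -m crank '[[[0,0,0,0.1,0],[0,0,0,0.2,0],[0,0,0,0.3,0],[0,0,0,0.4,0],[0,0,0,0.4,0],[0,0,0,0.4,0],[0,0,0,0.4,0],[0,0,0,0.4,0],[0,0,0,0.4,0],[0,0,0,0.4,0]]]'
```

```text
time: 11.85
tool_pos: [586.2, -67.4, 189.1]
tcp_rot: [3.139, -0.003, 0.291]
contact_force: [-4.3, -2.9, 21.3]
grip_width: 0.2
finger_force: 10.6
```

The lever is at its stop with 21 N. Lift away and check.

```bash
python3 -m crank '[[[0,0,0,0,0],[0,0,0,-0.5,0],[0,0,0,-2,0],[0,0,0,-4,0],[0,0,0,-7,0],[0,0,-1,-9,0],[0,0,-3,-10,0],[0,0,-6,-10,0],[0,0,-6.7,-10,0],[0,0,-6.7,-10,0]]]'; python3 look2.py; python3 - <<'E'
from plan import *
b=O+Rs@np.array([0,-236,69]); p,d,X,_=cam("wrist")
m=(np.linalg.norm(X[...,:2]-b[:2],axis=-1)<35)&(X[...,2]>170)&(X[...,2]<225); print(X[m].min(0),X[m].max(0),np.median(X[m],0))
print(bot.get_obs()["contact_force"]);cv2.imwrite("pics/e.png",p[...,::-1])
E
```

```text
time: 12.85
tool_pos: [565.8, -1.4, 285.1]
tcp_rot: [-3.141, 0.001, 0.293]
contact_force: [1.1, -0.6, 1.1]
grip_width: 0.6
finger_force: 0.0
spokes 34.87959864883277 1343
cap 112 0.3835278194778443 0.4303746766409229 65.42721593858758 4.1515532065961525
stem 154 0.23125633079598862 0.3297792225791075 76.86859095831446 3.682960859329916
fit (array([5.62169324e+02, 1.68011598e+02, 9.45584134e-02]), 16881, np.float64(0.512139105001058))
[566.19975681 -89.83505023 177.83539088] [604.81835963 -31.64741064 194.40026169] [585.49881831 -64.52089977 189.73351922]
[-0.05522603 -0.34283552  0.00956086]
```

View pics/e.png

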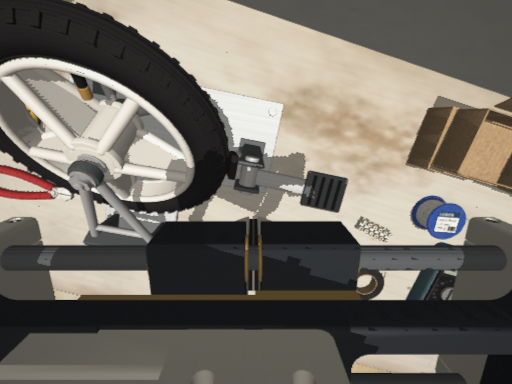

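The valve (cap near (83,92)) is at the top, the plate (323,190) is down 13 mm, the shoe meets the tyre near (235,160), and the hand is clear. I hand the job in.

```bash
python3 -c "from plant import bot; print(bot.close_job())"
```

```text
the job is handed in; nothing more can be done
None
```

I turned the wheel until the valve measured within about half a degree of the highest point, pressed the brake lever to its stop (21 N), moved the hand clear and handed the job in at about 13 s; no verdict came back.

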